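# Put the hot-air nozzles back in reverse order

### The arm

A 6-joint arm with a two-finger parallel gripper is mounted at the origin on the work surface. World frame = base frame: x ahead of the robot, y to its left, z up, the work surface at z = 0. Lengths are in m, angles in rad, forces in N, time in s.
With the tool pointing down it reaches from about 0.3 to 0.875 m from the base axis. Payload 6.4 kg.
Tool frame: the origin (TCP) lies at the very end of the fingers, on their centre line; the grasp point (between the pads) lies 19 mm behind it (ctrl.hold_point_z is the distance from the TCP to the grasp point, in m); y points along the fingers, x is the direction in which the jaws open and shut, and the axes are right-handed (so a half turn about y gives the same grasp; the last joint's range is limited). The gripper opens to 85 mm and grips with 20 to 120 N. Pads are 22 mm wide; open, the fingers measure 114 mm over their backs; the gripper's body (76 mm by 85 mm) begins 54 mm behind the grasp point. The pads swing forward as they close: fully open they stand 13 mm farther back than shut.
Start: joints at [-1.48, 0.181, 1.607, -0, 1.354, -0.206], TCP at [0.168, -0.55, 0.231] pointing down, gripper open.
Joint ranges: [-2.99, 2.99], [-0.89, 2.07], [0.3, 2.58], [-1.14, 4.28], [0, 2.63], [-3.12, 3.12]. Speed limits (rad/s): [2.57, 2.57, 3.01, 3.14, 3.14, 3.14].

### API

Orientations are given as a unit quaternion [w, x, y, z].
In Python, from bench import ctrl, imaging gives the robot as it stands.
- The arm moves only by the shell command python3 -m jog 'ROWS'. ROWS is JSON, a list of rows, each a list of 3 entries, a list of its own where there are three numbers: the shift along the tool's x, y, z in cm, then the turn, a rotation vector about the tool's x, y, z in rad, then the finger opening in cm, from 0 to 8.54. A call has 1 to 12 rows; each row shifts and turns the pose as measured when the row begins, along the tool's axes as they then stand; what a row does not reach is not made up. A row lasts 1/12 s, in which the tool goes at most 41.7 mm and 7.16 degrees, less where a joint would pass 70% of its speed; a pose out of reach is approached as far as the arm can. A call is refused whole if a number of a shift passes 4.17 or a number of a turn 0.125, either way. A call with a gripper value outside its range is refused whole. The fingers move at their own pace and stop on an object; the grip force is fixed at half the most. Time passes only in rows, so rows that do not move let the fingers close. It gives the time, the measured TCP pose, the force and the opening at its end, in the units of the state.
- ctrl.get_obs(): the state, without advancing time (a new reading comes with each control period).
- imaging.camera(name): name is "side" or "top" or "wrist"; returns a dict with "frame" (384x512x3 uint8, red, green, blue), "depth" (384x512 float32, m along the optical axis (not along the pixel's ray), 0 where there is no reading), "K" (3x3 intrinsics, pixels), "R" (3x3) and "t" (3): a world point X has camera coordinates R X + t. Camera axes: x right, y down, z forward; pixel columns grow to the right and rows downward; lengths in m; the calibration is good to about 2 mm. The wrist camera is an equidistant fisheye: a pixel r from the principal point sees the ray r / f radians off the axis. A picture is of the moment at which its call begins.
- ctrl.hand_in(): hands the job in, once; it reports no verdict.
The state is a dict: "time_s": time; "q": joint angles; "dq": joint speeds; "joint_efforts": joint torques, N m; "eef_pos": TCP position; "eef_rot": TCP orientation; "wrist_force": force on the tool from outside, world axes, zero at the start; "torque": the same for the moment, N m; "opening": opening from 0.0 (shut) to 1.0 (fully open).
Only numpy, scipy, OpenCV 4.12 (cv2) and the standard library are available. Lean on these libraries where they do the work, as an engineer would, in place of code of your own. Each camera call takes 0.05 s, during which the arm holds its last target. There are 200 camera calls.

### The job

Move the four steel hot-air nozzles from the dishes on the wooden board into the white storage tray, in reverse order: the nozzle next to the black knob of the board goes into the tray's compartment farthest from the tray's black knob, the second one next to that, and so on, so that the nozzle farthest from the board's knob ends up next to the tray's knob. Stand each upright on the floor of its own compartment, knock none over on the way, and leave them all released and at rest.

Things in the scene. Friction and masses are not known exactly. Their poses are not given: they have to be found in the camera images.
- nozzle_a: Bare steel hot-air nozzle standing upright: a round tube 36 mm in diameter up to 44 mm, above that a cone narrowing to a 16 mm round spout, 74 mm high in all. Origin: centre of its underside; z up. 0.08 to 0.15 kg. Grip it on the tube, about 36 mm up. Starts in dish_a, within 6 mm of its centre, turned at most 0.35 rad.
- nozzle_b: Bare steel hot-air nozzle standing upright: a round tube 36 mm in diameter up to 44 mm, above that a flat fishtail, widening to 46 mm along its y and 12 mm thick, 72 mm high in all. Origin: centre of its underside; z up. 0.08 to 0.15 kg. Grip it on the tube, about 36 mm up. Starts in dish_b, within 6 mm of its centre, turned at most 0.35 rad.
- nozzle_c: Bare steel hot-air nozzle standing upright: a round tube 36 mm in diameter up to 44 mm, above that an open angular scoop 34 mm wide along y and 24 mm along x, its back (+x) side taller, 73 mm high in all. Origin: centre of its underside; z up. 0.08 to 0.15 kg. Grip it on the tube, about 36 mm up. Starts in dish_c, within 6 mm of its centre, turned at most 0.35 rad.
- nozzle_d: Bare steel hot-air nozzle standing upright: a round tube 36 mm in diameter up to 44 mm, above that only a short step of 29 mm diameter with a wide dark mouth, 54 mm high in all (the shortest). Origin: centre of its underside; z up. 0.08 to 0.15 kg. Grip it on the tube, about 36 mm up. Starts in dish_d, within 6 mm of its centre, turned at most 0.35 rad.
- dish_a: Shallow square steel dish fixed on the wooden board, 58 x 58 mm outside, 13 mm high, floor and walls 3 mm thick; all four dishes look alike, this is the one that nozzle_a starts in. Origin: centre of its underside, on the board's top. Its place in the row changes from start to start; it does not move during the job.
- dish_b: Shallow square steel dish fixed on the wooden board, 58 x 58 mm outside, 13 mm high, floor and walls 3 mm thick; all four dishes look alike, this is the one that nozzle_b starts in. Origin: centre of its underside, on the board's top. Its place in the row changes from start to start; it does not move during the job.
- dish_c: Shallow square steel dish fixed on the wooden board, 58 x 58 mm outside, 13 mm high, floor and walls 3 mm thick; all four dishes look alike, this is the one that nozzle_c starts in. Origin: centre of its underside, on the board's top. Its place in the row changes from start to start; it does not move during the job.
- dish_d: Shallow square steel dish fixed on the wooden board, 58 x 58 mm outside, 13 mm high, floor and walls 3 mm thick; all four dishes look alike, this is the one that nozzle_d starts in. Origin: centre of its underside, on the board's top. Its place in the row changes from start to start; it does not move during the job.
- board: Fixed pale plywood board, 72 mm (x) by 296 mm (y), 10 mm thick, four steel dishes in a row centred at y = +93, +31, -31, -93 mm (x = 0) in its frame; an upright black knob, 22 mm wide, 38 mm high, at y = +147 mm, next to the first. Origin: underside, mid-row. Stands in front of or behind the tray, turned up to 0.22 rad.
- tray: Fixed white plastic tray, 66 mm (x) by 296 mm (y), four empty compartments in a row centred at y = +93, +31, -31, -93 mm (x = 0) in its frame, each 54 by 56 mm (y) inside, floor 5 mm and wall tops 15 mm above the bench; an upright black knob, 22 mm wide, 38 mm high, at y = +147 mm. Origin: underside, mid-row. Turned up to 0.22 rad.
Not all that is in view belongs to the job. What is shaped like the nozzle_a but red is not meant.

How it is judged:
By the outcome, as a careful person would: the job done as asked, in the order asked, and still so for the second after the job is handed in, with the robot touching nothing.
It also fails if it takes over 107 s, if anything falls off the work surface, if the arm or the gripper's body presses on something with over 40 N, if the wrist force passes 120 N, or if a joint passes its speed limit or range.

## Working session

There is one attempt and no reset: what is moved stays moved. The work goes in short steps, Python scripts to look and compute and a shell command to move; the robot and the scene stay as the last step left them, time stands still between calls to the robot, and variables do not carry over. Pictures are saved under pics/ and viewed, about 12 in all and at most 16, crops included, and the job is handed in when it is done.

```bash
ls; mkdir -p pics
python3 - <<'E'
from bench import ctrl, imaging
import cv2, numpy as np
print(ctrl.get_obs(), ctrl.hold_point_z)
ims=[]
for n in ("top","side"):
    c=imaging.camera(n); np.savez(f"pics/{n}0.npz",**c)
    print(n,c["K"].tolist(),c["R"].round(4).tolist(),c["t"].tolist())
    cv2.imwrite(f"pics/{n}0.png",cv2.resize(c["frame"][...,::-1],(800,600)))
E
```

```text
pics
{'time_s': 0.0, 'q': array([-1.48031311e+00,  1.81532379e-01,  1.60798329e+00, -3.31078688e-06,
        1.35380459e+00, -2.06312496e-01]), 'dq': array([-0.00065202, -0.00059351, -0.00170509, -0.0025423 , -0.00062314,
        0.00054313]), 'joint_efforts': array([-2.13713298e-03, -4.44880199e+01, -3.51336336e+01, -4.08568176e-04,
        9.08943883e-03,  9.03571404e-07]), 'eef_pos': array([ 0.16812199, -0.54930687,  0.23040097]), 'eef_rot': array([ 0.56888686, -0.56797603,  0.42098439, -0.42017033]), 'wrist_force': array([ 0.9364263 , -0.05817449,  0.13558076]), 'torque': array([0.00358074, 0.00343392, 0.02269016]), 'opening': 1.000313087915737} 0.0187
top [[476.8227676215086, 0.0, 244.92745488593536], [0.0, 476.8227676215086, 180.6402926334891], [0.0, 0.0, 1.0]] [[0.0017, -1.0, -0.0027], [-0.996, -0.0014, -0.0892], [0.0892, 0.0029, -0.996]] [-0.0017254901443515343, 0.4972016881008091, 0.9833502833216322]
side [[366.02715164141085, 0.0, 252.60134731380518], [0.0, 366.02715164141085, 190.50614250108617], [0.0, 0.0, 1.0]] [[0.9435, 0.3311, -0.0168], [0.1808, -0.5563, -0.8111], [-0.2779, 0.7622, -0.5847]] [-0.4887806029872035, -0.061182976513621846, 0.8624157481285882]
```

View pics/top0.png

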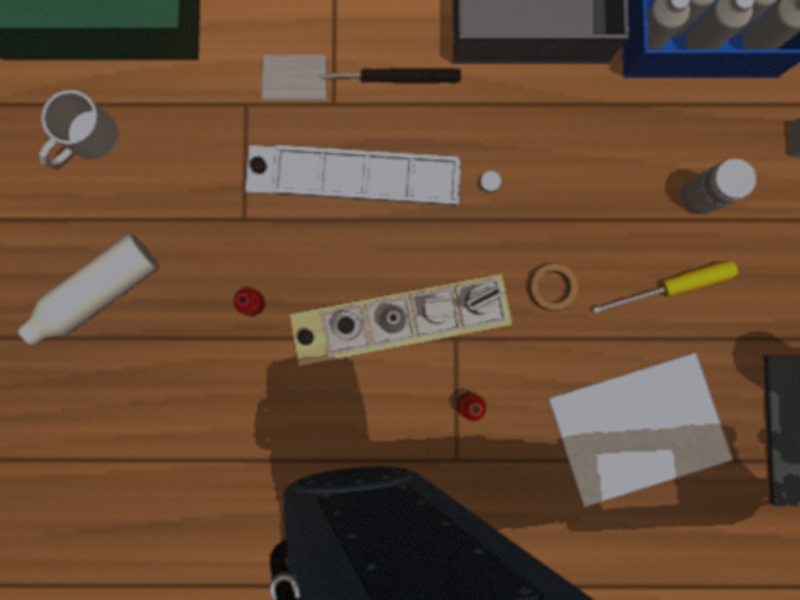

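View pics/side0.png

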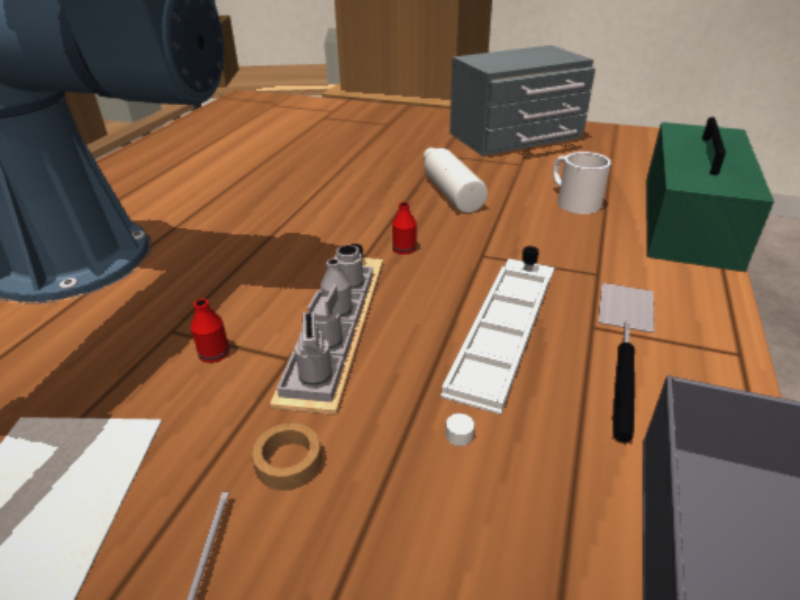

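```bash
cat > h.py <<'E'
import numpy as np, cv2
from scipy.spatial.transform import Rotation as Rn
from bench import ctrl, imaging
def cloud(c):
    d=c["depth"]; K=c["K"]; v,u=np.mgrid[:d.shape[0],:d.shape[1]]
    P=np.stack([(u-K[0,2])/K[0,0]*d,(v-K[1,2])/K[1,1]*d,d],-1)
    return (P-c["t"])@c["R"]
def rect(xy):
    (cx,cy),(w,h),a=cv2.minAreaRect(xy.astype(np.float32)*1000)
    if w>h: a+=90;w,h=h,w        # a: direction of short side
    a=(a+90)%180-90
    return np.array([cx,cy])/1000,(w,h),np.radians(a)
def pose():
    o=ctrl.get_obs(); q=o["eef_rot"]; return o,o["eef_pos"],Rn.from_quat([q[1],q[2],q[3],q[0]]).as_matrix()
def go(p,yaw):
    """print shift (cm, present tool axes) and turn (rad) to a down pose, jaws along yaw"""
    o,x,R=pose(); Y=np.array([0,0,-1.]); X=np.array([np.cos(yaw),np.sin(yaw),0])
    T=np.stack([X,Y,np.cross(X,Y)],1)
    print("shift cm",(R.T@(np.array(p)-x)*100).round(2),"turn",Rn.from_matrix(R.T@T).as_rotvec().round(3),
      "pos",x.round(4),"F",o["wrist_force"].round(1),"open",round(float(o["opening"]),3),"t",round(o["time_s"],2))
E
python3 - <<'E'
from h import *
c=dict(np.load("pics/top0.npz")); P=cloud(c); f=c["frame"].astype(int)
hsv=cv2.cvtColor(c["frame"],cv2.COLOR_RGB2HSV); S,V=hsv[...,1],hsv[...,2]
v,u=np.mgrid[:384,:512]
z=P[...,2]
print("cam",(-c["R"].T@c["t"]).round(3), "bench z",np.median(z[230:290,100:160]).round(4), np.median(z[140:160,180:300]).round(4))
# tray
m=(v>85)&(v<138)&(u>150)&(u<300)&(S<70)&(V>90)
m=cv2.morphologyEx(m.astype(np.uint8),cv2.MORPH_OPEN,np.ones((3,3)))>0
print("tray",rect(P[m][:,:2]),m.sum(),np.percentile(z[m],[5,50,95]).round(4))
k=(v>85)&(v<138)&(u>150)&(u<300)&(z>.03)
print(" knob",P[k][:,:2].mean(0).round(4),np.median(z[k]).round(4),k.sum())
# board: everything between 6mm and 100mm near it
reg=(v>170)&(v<236)&(u>180)&(u<332)
b=reg&(z>.006)&(z<.1)
b=cv2.morphologyEx(b.astype(np.uint8),cv2.MORPH_OPEN,np.ones((3,3)))>0
low=b&(z<.03)
C,s,a=rect(P[low][:,:2]); print("board",C.round(4),s,a.round(4))
y=np.array([-np.sin(a),np.cos(a)])
k=reg&(V<60)&(z>.03)&(u<206); print(" knob",P[k][:,:2].mean(0).round(4),k.sum(), "pred",C+.147*y)
for n,yy in zip("dacb",(.093,.031,-.031,-.093)):
    D=C+yy*y; q=b&(np.linalg.norm(P[...,:2]-D,axis=-1)<.03)&(z>.035)
    X=P[q]; t=X[X[:,2]<.062]
    (e,w,aa)=rect(t[:,:2]); (cc,r)=cv2.minEnclosingCircle(t[:,:2].astype(np.float32))
    print(n,"dish",D.round(4),"rect",e.round(4),np.round(w,1),"circ",np.round(cc,4),round(r,4),"maxz",X[:,2].max().round(4),len(t))
E
```

```text
cam [ 0.407 -0.004  1.024] bench z -0.0015 -0.0013
tray (array([0.54977612, 0.04815417]), (276.4720458984375, 298.2760925292969), np.float64(-0.07098482780135354)) 4141 [0.0007 0.0047 0.0153]
 knob [0.5981 0.1292] 0.0364 110
board [ 0.4489 -0.0238] (71.83769989013672, 295.28759765625) 0.1901
 knob [0.4242 0.1022] 66 pred [0.42110571 0.12054332]
d dish [0.4313 0.0675] rect [0.4378 0.068 ] [32.9 56.8] circ [0.4314 0.0678] 0.0296 maxz 0.0702 54
a dish [0.443  0.0066] rect [0.442  0.0084] [35.  53.8] circ [0.4431 0.0067] 0.0296 maxz 0.0896 71
c dish [ 0.4547 -0.0542] rect [ 0.4549 -0.0522] [34.5 54.3] circ [ 0.4542 -0.0543] 0.0293 maxz 0.088 63
b dish [ 0.4665 -0.1151] rect [ 0.4713 -0.1259] [27.4 34.7] circ [ 0.4724 -0.1277] 0.0179 maxz 0.0891 64
```

Run:
```python
from h import *
c=dict(np.load("pics/top0.npz")); P=cloud(c)
hsv=cv2.cvtColor(c["frame"],cv2.COLOR_RGB2HSV); S,V=hsv[...,1],hsv[...,2]
v,u=np.mgrid[:384,:512]; z=P[...,2]; xy=P[...,:2]
m=((v>85)&(v<138)&(u>150)&(u<298)&(P[...,2]<.03)&(S<70)&(V>60)).astype(np.uint8)
n,l,st,_=cv2.connectedComponentsWithStats(m); m=l==1+st[1:,4].argmax()
for nm,m,kr in (("tray",m,(v>95)&(v<118)&(u>155)&(u<178)),("board",None,(v>200)&(v<230)&(u>185)&(u<206))):
    if m is None:
        m=((v>170)&(v<236)&(u>180)&(u<332)&(z>.006)&(z<.03)).astype(np.uint8); m=cv2.morphologyEx(m,cv2.MORPH_OPEN,np.ones((3,3)))>0
    q=xy[m&np.isfinite(z)&(c["depth"]>0)]
    C,s,a=rect(q); y=np.array([-np.sin(a),np.cos(a)])
    k=kr&(V<70)&(z>.032); K=xy[k].mean(0)
    O=C-.018*y; print(nm,"C",C.round(4),np.round(s,1),"yaw",a.round(4),"O",O.round(4),"knob",K.round(4),k.sum(),"pred",(O+.147*y).round(4))
    for yy in (.093,.031,-.031,-.093):
        D=O+yy*y; print("  place",D.round(4),end=" ")
        if nm=="board":
            X=P[(np.linalg.norm(xy-D,axis=-1)<.03)&(z>.04)&(c["depth"]>0)]; 
            t=X[X[:,2]<.066][:,:2]
            e,w,_=rect(t); cc,r=cv2.minEnclosingCircle(t.astype(np.float32))
            print("rect",e.round(4),np.round(w,1),"circ",np.round(cc,4),round(r,4),"maxz",X[:,2].max().round(4),len(t),end="")
        print()
im=c["frame"][160:240,180:335,::-1]; cv2.imwrite("pics/crop1.png",cv2.resize(im,None,fx=5,fy=5,interpolation=2))
```

```text
tray C [0.652  0.0419] [ 71.7 300.5] yaw -0.063 O [0.6509 0.024 ] knob [0.6566 0.1695] 66 pred [0.6601 0.1707]
  place [0.6567 0.1168] 
  place [0.6528 0.0549] 
  place [ 0.6489 -0.007 ] 
  place [ 0.645  -0.0688] 
board C [ 0.4489 -0.0238] [ 71.8 295.3] yaw 0.1901 O [ 0.4523 -0.0415] knob [0.4242 0.1022] 68 pred [0.4245 0.1029]
  place [0.4347 0.0498] rect [0.4386 0.0476] [34.4 34.5] circ [0.439  0.0479] 0.018 maxz 0.0702 176
  place [ 0.4464 -0.011 ] rect [ 0.4479 -0.0125] [33.6 35.3] circ [ 0.4479 -0.0125] 0.0178 maxz 0.0896 119
  place [ 0.4581 -0.0719] rect [ 0.4601 -0.0709] [34.  34.6] circ [ 0.4605 -0.0708] 0.0183 maxz 0.088 136
  place [ 0.4699 -0.1328] rect [ 0.4722 -0.1272] [29.7 34.5] circ [ 0.4729 -0.1283] 0.0179 maxz 0.0891 95
```

View pics/crop1.png

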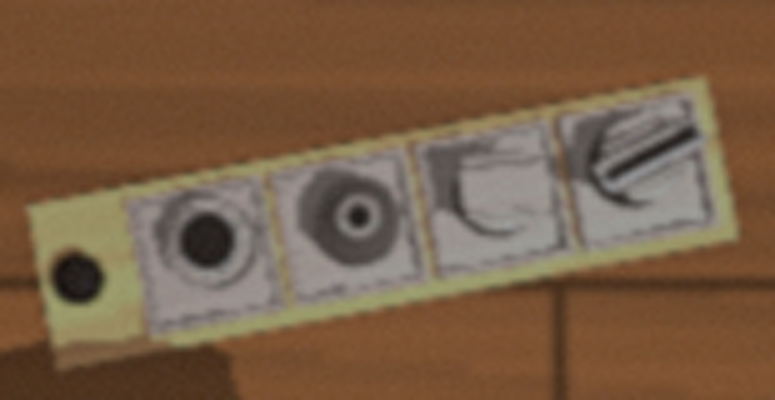

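```bash
python3 -m jog '[[[-2.4,0,3.2],[0,0,0],8.5],[[-2.4,0,3.2],[0,0,0],8.5],[[-2.4,0,3.2],[0,0,0],8.5],[[-2.4,0,3.2],[0,0,0],8.5],[[-2.4,0,3.2],[0,0,0],8.5],[[-2.4,0,3.2],[0,0,0],8.5],[[-2.4,0,3.2],[0,0,0],8.5],[[-2.4,0,3.2],[0,0,0],8.5],[[-2.4,0,3.2],[0,0,0],8.5],[[-2.4,0,3.2],[0,0,0],8.5],[[-2.4,0,3.2],[0,0,0],8.5],[[-2.4,0,3.2],[0,0,0],8.5]]'
python3 -m jog '[[[0,0,0],[0,-0.122,0],8.5],[[0,0,0],[0,-0.122,0],8.5],[[0,0,0],[0,-0.122,0],8.5],[[0,0,0],[0,-0.122,0],8.5],[[0,0,0],[0,-0.122,0],8.5],[[0,0,0],[0,-0.122,0],8.5],[[0,0,0],[0,-0.122,0],8.5],[[0,0,0],[0,-0.122,0],8.5],[[0,0,0],[0,-0.122,0],8.5],[[0,0,0],[0,-0.122,0],8.5],[[0,0,0],[0,-0.122,0],8.5],[[0,0,0],[0,-0.122,0],8.5]]'
python3 -c "
from h import *
go((.4725,-.1275,.2),.19)"
```

```text
time_s: 1.1
eef_pos: [0.4557, -0.1508, 0.2263]
eef_rot: [0.566, -0.564, 0.427, -0.423]
wrist_force: [0.3, -1.1, 0.7]
opening: 0.993
time_s: 2.1
eef_pos: [0.4573, -0.1372, 0.2214]
eef_rot: [0.708, -0.698, -0.072, 0.078]
wrist_force: [-0.7, -0.3, -1.2]
opening: 0.991
shift cm [1.7  2.14 0.6 ] turn [-0.015  0.022 -0.007] pos [ 0.4573 -0.1372  0.2214] F [-0.7 -0.3 -1.2] open 0.991 t 2.1
```

```bash
python3 -m jog '[[[1.7,2.1,0.6],[-0.015,0.022,-0.007],8.5],[[0,0,0],[0,0,0],8.5],[[0,0,0],[0,0,0],8.5]]'
python3 - <<'E'
from h import *
go((.4725,-.1275,.16),.19)
c=imaging.camera("wrist"); np.savez("pics/w1.npz",**c)
print(c["K"].tolist(),(-c["R"].T@c["t"]).round(4).tolist(),c["R"].round(3).tolist())
cv2.imwrite("pics/w1.png",cv2.resize(c["frame"][...,::-1],(800,600)))
E
```

```text
time_s: 2.35
eef_pos: [0.4726, -0.1276, 0.1997]
eef_rot: [-0.703, 0.704, 0.07, -0.07]
wrist_force: [0.9, -0.5, 0.7]
opening: 0.996
shift cm [-0.    3.97  0.01] turn [ 0.001  0.008 -0.001] pos [ 0.4726 -0.1276  0.1997] F [ 0.9 -0.5  0.7] open 0.996 t 2.35
[[297.3186396354542, 0.0, 254.60108453633535], [0.0, 297.3186396354542, 187.64434239012752], [0.0, 0.0, 1.0]] [0.4566, -0.0514, 0.3409] [[0.98, 0.197, -0.001], [0.188, -0.933, 0.307], [0.06, -0.301, -0.952]]
```

View pics/w1.png

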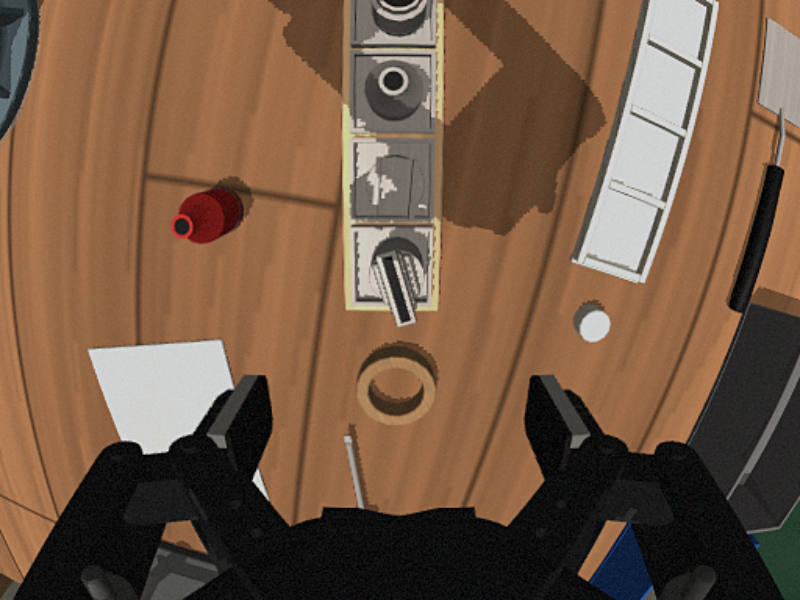

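```bash
cat >> h.py <<'E'
def wcloud(c):
    d=c["depth"]; K=c["K"]; v,u=np.mgrid[:d.shape[0],:d.shape[1]]
    a=(u-K[0,2])/K[0,0]; b=(v-K[1,2])/K[1,1]; th=np.hypot(a,b)+1e-9; s=np.tan(th)/th
    P=np.stack([a*s*d,b*s*d,d],-1); P[d<=0]=np.nan
    return (P-c["t"])@c["R"]
E
python3 - <<'E'
from h import *
c=dict(np.load("pics/w1.npz")); P=wcloud(c); xy=P[...,:2]; z=P[...,2]
for n,D in dict(d=(.4386,.0476),a=(.4479,-.0125),c=(.4601,-.0709),b=(.4722,-.1272)).items():
    m=(np.linalg.norm(xy-D,axis=-1)<.03)&(z>.035)&(z<.0565); X=P[m]
    cc,r=cv2.minEnclosingCircle(X[:,:2].astype(np.float32)); print(n,np.round(cc,4),round(r,4),np.round(rect(X[:,:2])[1],1),len(X),np.nanmax(P[np.linalg.norm(xy-D,axis=-1)<.025][:,2]).round(4))
f=c["frame"]; S=cv2.cvtColor(f,cv2.COLOR_RGB2HSV)
v,u=np.mgrid[:384,:512]
m=(S[...,1]<60)&(S[...,2]>110)&(xy[...,0]>.59)&(xy[...,0]<.71)&(xy[...,1]>-.13)&(xy[...,1]<.2)&(z<.022)
t=m&(z>.012)
for q in (m,t):
  n,l,st,_=cv2.connectedComponentsWithStats(q.astype(np.uint8)); k=l==1+st[1:,4].argmax()
  C,s,a=rect(P[k][:,:2]); print(C.round(4),np.round(s,1),a.round(4),k.sum())
X=P[t][:,:2]; yt=np.array([.063,.998]); xt=np.array([.998,-.063])
print("tops along y'",np.percentile((X-[.649,.024])@yt,[1,50,99]).round(4),"x'",np.percentile((X-[.649,.024])@xt,[1,5,50,95,99]).round(4))
h,e=np.histogram((X-[.649,.024])@yt,bins=np.arange(-.14,.12,.004)); print([(round(float(b),3),int(n)) for b,n in zip(e,h)])
E
```

```text
d [0.4384 0.0404] 0.0173 [14.8 34.3] 323 0.0678
a [ 0.4465 -0.0155] 0.0183 [33.8 35.7] 87 0.088
c [ 0.4589 -0.0743] 0.018 [27.8 35.3] 148 0.0868
b [ 0.4711 -0.1302] 0.018 [28.4 35.4] 267 0.302
[0.6512 0.0195] [ 76.8 256.1] -0.0693 7640
[0.6466 0.0213] [ 67.4 253. ] -0.0685 2140
tops along y' [-0.1285 -0.0218  0.1184] x' [-0.0351 -0.0344 -0.0057  0.0296  0.0306]
[(-0.14, 0), (-0.136, 0), (-0.132, 41), (-0.128, 143), (-0.124, 37), (-0.12, 25), (-0.116, 28), (-0.112, 27), (-0.108, 27), (-0.104, 26), (-0.1, 28), (-0.096, 29), (-0.092, 27), (-0.088, 28), (-0.084, 26), (-0.08, 27), (-0.076, 29), (-0.072, 28), (-0.068, 138), (-0.064, 96), (-0.06, 26), (-0.056, 30), (-0.052, 26), (-0.048, 28), (-0.044, 28), (-0.04, 27), (-0.036, 28), (-0.032, 26), (-0.028, 27), (-0.024, 27), (-0.02, 25), (-0.016, 27), (-0.012, 24), (-0.008, 77), (-0.004, 139), (0.0, 30), (0.004, 27), (0.008, 29), (0.012, 25), (0.016, 24), (0.02, 26), (0.024, 21), (0.028, 25), (0.032, 23), (0.036, 24), (0.04, 22), (0.044, 23), (0.048, 22), (0.052, 25), (0.056, 121), (0.06, 68), (0.064, 26), (0.068, 21), (0.072, 23), (0.076, 18), (0.08, 21), (0.084, 21), (0.088, 20), (0.092, 7), (0.096, 11), (0.1, 9), (0.104, 8), (0.108, 9), (0.112, 8)]
```

```bash
python3 -m jog '[[[-0.1,4.0,0.1],[0,0.008,0],8.5],[[0,4.0,0],[0,0,0],8.5],[[0,4.0,0],[0,0,0],8.5],[[0,3.0,0],[0,0,0],8.5],[[0,1.0,0],[0,0,0],8.5],[[0,0,0],[0,0,0],8.5],[[0,0,0],[0,0,0],8.5]]'
python3 -c "
from h import *
go((.4718,-.129,.029),.19)"
```

```text
time_s: 2.98
eef_pos: [0.4746, -0.1311, 0.041]
eef_rot: [-0.702, 0.706, 0.068, -0.063]
wrist_force: [0.3, -0.6, -0.0]
opening: 0.995
shift cm [-0.24  1.2   0.26] turn [ 0.007 -0.004  0.006] pos [ 0.4746 -0.1311  0.041 ] F [ 0.3 -0.6 -0. ] open 0.995 t 2.98
```

```bash
python3 -m jog '[[[-0.24,1.2,0.26],[0.007,0,0.006],8.5],[[0,0,0],[0,0,0],8.5],[[0,0,0],[0,0,0],2.5],[[0,0,0],[0,0,0],2.5],[[0,0,0],[0,0,0],2.5],[[0,0,0],[0,0,0],2.5],[[0,0,0],[0,0,0],2.5],[[0,0,0],[0,0,0],2.5],[[0,0,0],[0,0,0],2.5],[[0,0,0],[0,0,0],2.5]]'
python3 -c "
from h import *
go((.4718,-.129,.029),.19)"
```

```text
time_s: 3.82
eef_pos: [0.4768, -0.1321, 0.0365]
eef_rot: [-0.701, 0.707, 0.07, -0.062]
wrist_force: [-0.3, -0.5, -0.6]
opening: 0.394
shift cm [-0.44  0.74  0.4 ] turn [ 0.008 -0.003  0.009] pos [ 0.4768 -0.1321  0.0365] F [-0.3 -0.5 -0.6] open 0.394 t 3.82
```

```bash
python3 -m jog '[[[0,0,0],[0,0,0],2.5],[[0,0,0],[0,0,0],2.5],[[0,0,0],[0,0,0],2.5]]'
python3 - <<'E'
from h import *
go((.4718,-.129,.029),.19)
c=imaging.camera("side")
cv2.imwrite("pics/s2.png",cv2.resize(c["frame"][150:270,140:300,::-1],(800,600),interpolation=2))
E
```

```text
time_s: 4.07
eef_pos: [0.4767, -0.1321, 0.0363]
eef_rot: [-0.702, 0.706, 0.07, -0.062]
wrist_force: [0.3, -0.4, -0.7]
opening: 0.397
shift cm [-0.44  0.72  0.4 ] turn [ 0.008 -0.003  0.009] pos [ 0.4767 -0.1321  0.0363] F [ 0.3 -0.4 -0.7] open 0.397 t 4.07
```

View pics/s2.png

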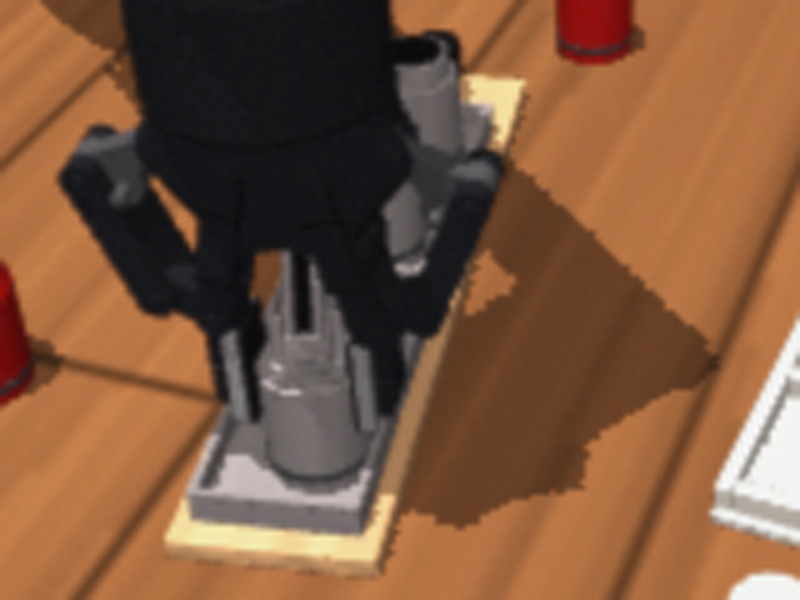

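```bash
python3 -m jog '[[[0,-1.0,0],[0,0,0],2.5],[[0,-2.5,0],[0,0,0],2.5],[[0,-3.5,0],[0,0,0],2.5],[[0,-3.5,0],[0,0,0],2.5],[[0,0,0],[0,0,0],2.5],[[0,0,0],[0,0,0],2.5]]'
python3 - <<'E'
from h import *
go((.654,.1148,.15),-.068)
E
```

```text
time_s: 4.62
eef_pos: [0.4745, -0.1304, 0.1471]
eef_rot: [-0.702, 0.706, 0.069, -0.063]
wrist_force: [-0.3, 0.1, -1.8]
opening: 0.398
shift cm [22.19 -0.24 20.76] turn [0.004 0.255 0.008] pos [ 0.4745 -0.1304  0.1471] F [-0.3  0.1 -1.8] open 0.398 t 4.62
```

```bash
python3 -m jog '[[[1.2,0,1.1],[0,0,0],2.5],[[2,0,1.9],[0,0,0],2.5],[[2.3,0,2.1],[0,0,0],2.5],[[2.3,0,2.1],[0,0,0],2.5],[[2.3,0,2.1],[0,0,0],2.5],[[2.3,0,2.1],[0,0,0],2.5],[[2.3,0,2.1],[0,0,0],2.5],[[2.3,0,2.1],[0,0,0],2.5],[[2.3,0,2.1],[0,0,0],2.5],[[2,0,1.9],[0,0,0],2.5],[[1.2,0,1.1],[0,0,0],2.5]]'; python3 -m jog '[[[0,0,0],[0,0.085,0],2.5],[[0,0,0],[0,0.085,0],2.5],[[0,0,0],[0,0.085,0],2.5],[[0,0,0],[0,0,0],2.5],[[0,0,0],[0,0,0],2.5]]'
python3 - <<'E'
from h import *
go((.654,.1148,.08),-.068)
E
```

```text
time_s: 5.53
eef_pos: [0.6612, 0.1231, 0.1412]
eef_rot: [-0.703, 0.706, 0.063, -0.063]
wrist_force: [0.1, -0.8, -1.1]
opening: 0.398
time_s: 5.95
eef_pos: [0.6601, 0.1293, 0.1342]
eef_rot: [-0.705, 0.708, -0.03, 0.025]
wrist_force: [0.3, 1.5, -0.5]
opening: 0.397
shift cm [-0.46  5.43 -1.47] turn [ 0.004 -0.01  -0.006] pos [0.6601 0.1293 0.1342] F [ 0.3  1.5 -0.5] open 0.397 t 5.95
```

```bash
python3 -m jog '[[[-0.5,2.5,-1.6],[0,-0.01,0],2.5],[[0,1.5,0],[0,0,0],2.5],[[0,0,0],[0,0,0],2.5],[[0,0,0],[0,0,0],2.5]]'
python3 - <<'E'
from h import *
go((.654,.113,.03),-.068)
c=imaging.camera("side")
cv2.imwrite("pics/s3.png",cv2.resize(c["frame"][90:270,250:400,::-1],(600,720)[:2],interpolation=2)[:600])
c=imaging.camera("wrist"); np.savez("pics/w2.npz",**c)
E
```

```text
time_s: 6.28
eef_pos: [0.6532, 0.1129, 0.0927]
eef_rot: [-0.706, 0.708, -0.023, 0.018]
wrist_force: [-0.7, -0.7, -1.2]
opening: 0.4
shift cm [0.13 6.26 0.04] turn [ 0.004  0.01  -0.007] pos [0.6532 0.1129 0.0927] F [-0.7 -0.7 -1.2] open 0.4 t 6.28
```

View pics/s3.png

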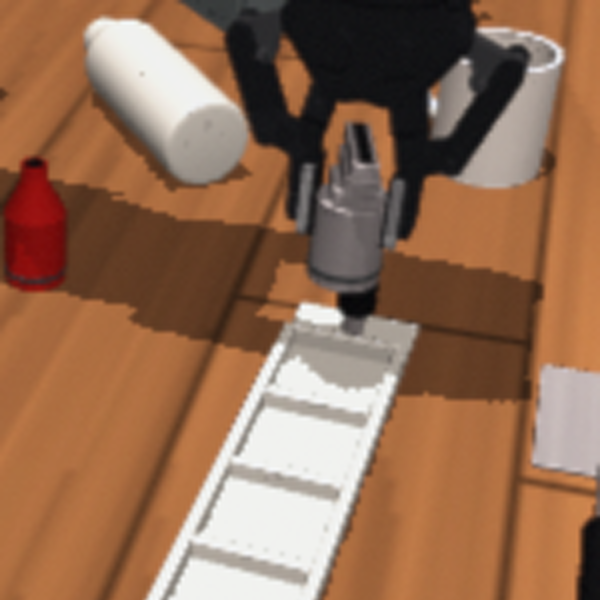

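```bash
python3 -m jog '[[[0.1,3,0],[0,0,0],2.5],[[0,2,0],[0,0,0],2.5],[[0,0.7,0],[0,0,0],2.5],[[0,0,0],[0,0,0],2.5],[[0,0,0],[0,0,0],2.5]]'
python3 - <<'E'
from h import *
go((.654,.113,.029),-.068)
E
```

```text
time_s: 6.8
eef_pos: [0.6602, 0.1138, 0.0425]
eef_rot: [-0.706, 0.708, -0.017, 0.022]
wrist_force: [0.6, -0.4, -0.9]
opening: 0.401
shift cm [-0.62  1.34 -0.11] turn [0.003 0.013 0.007] pos [0.6602 0.1138 0.0425] F [ 0.6 -0.4 -0.9] open 0.401 t 6.8
```

```bash
python3 -m jog '[[[-0.6,0.8,-0.1],[0,0.013,0.007],2.5],[[0,0,0],[0,0,0],2.5],[[0,0,0],[0,0,0],2.5]]'
python3 - <<'E'
from h import *
go((.654,.113,.029),-.068)
E
```

```text
time_s: 7.05
eef_pos: [0.656, 0.1133, 0.0377]
eef_rot: [-0.706, 0.708, -0.023, 0.026]
wrist_force: [0.3, 0.3, -0.5]
opening: 0.398
shift cm [-0.2   0.87 -0.04] turn [ 0.002 -0.001  0.004] pos [0.656  0.1133 0.0377] F [ 0.3  0.3 -0.5] open 0.398 t 7.05
```

```bash
python3 -m jog '[[[-0.3,0.8,0],[0,0,0],2.5],[[0,0.3,0],[0,0,0],2.5],[[0,0,0],[0,0,0],2.5]]'
python3 - <<'E'
from h import *
go((.654,.113,.029),-.068)
E
```

```text
time_s: 7.3
eef_pos: [0.6541, 0.1136, 0.0282]
eef_rot: [-0.706, 0.707, -0.022, 0.027]
wrist_force: [0.0, -0.1, 1.9]
opening: 0.395
shift cm [-0.01 -0.08 -0.06] turn [ 0.002 -0.001  0.008] pos [0.6541 0.1136 0.0282] F [ 0.  -0.1  1.9] open 0.395 t 7.3
```

```bash
python3 -m jog '[[[0,0,0],[0,0,0],4.5],[[0,0,0],[0,0,0],5],[[0,0,0],[0,0,0],6],[[0,0,0],[0,0,0],8],[[0,0,0],[0,0,0],8.5],[[0,0,0],[0,0,0],8.5],[[0,0,0],[0,0,0],8.5],[[0,0,0],[0,0,0],8.5]]'; python3 -m jog '[[[0,-1.5,0],[0,0,0],8.5],[[0,-3.5,0],[0,0,0],8.5],[[0,-4,0],[0,0,0],8.5],[[0,-4,0],[0,0,0],8.5],[[0,0,0],[0,0,0],8.5]]'
python3 - <<'E'
from h import *
go((.438,.0463,.16),.19)
c=imaging.camera("top"); np.savez("pics/t4.npz",**c)
d=imaging.camera("wrist"); np.savez("pics/w4.npz",**d)
cv2.imwrite("pics/w4.png",cv2.resize(d["frame"][...,::-1],(800,600)))
P=wcloud(d)
D=np.array([.654,.1148]); z=P[...,2]
m=(np.linalg.norm(P[...,:2]-D,axis=-1)<.03)&(z>.025)&(z<.049); X=P[m][:,:2]
print("b:",cv2.minEnclosingCircle(X.astype(np.float32)),m.sum())
E
```

```text
time_s: 7.97
eef_pos: [0.6552, 0.1135, 0.0289]
eef_rot: [-0.706, 0.707, -0.021, 0.028]
wrist_force: [-0.2, -0.6, 0.1]
opening: 0.999
time_s: 8.38
eef_pos: [0.6514, 0.1138, 0.1638]
eef_rot: [-0.706, 0.708, -0.024, 0.025]
wrist_force: [0.7, 0.3, 0.8]
opening: 0.995
shift cm [-20.82   0.36  -8.21] turn [ 0.003 -0.259  0.002] pos [0.6514 0.1138 0.1638] F [0.7 0.3 0.8] open 0.995 t 8.38
b: ((0.6534964442253113, 0.11612710356712341), 0.018027400597929955) 377
```

View pics/w4.png

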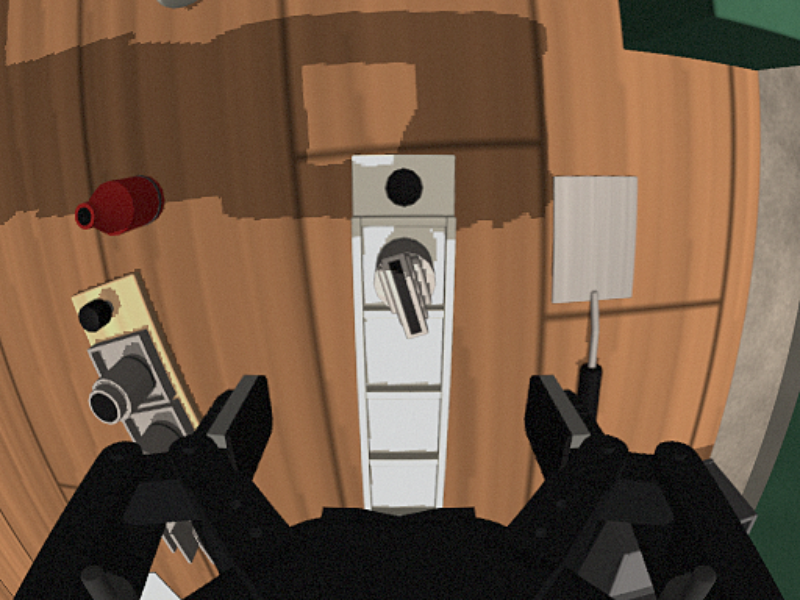

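```bash
python3 -m jog '[[[0,0,0],[0,-0.086,0],8.5],[[0,0,0],[0,-0.086,0],8.5],[[0,0,0],[0,-0.086,0],8.5],[[-2.4,0,-1.6],[0,0,0],8.5],[[-2.4,0,-1.6],[0,0,0],8.5],[[-2.4,0,-1.6],[0,0,0],8.5],[[-2.4,0,-1.6],[0,0,0],8.5],[[-2.4,0,-1.6],[0,0,0],8.5],[[-2.4,0,-1.6],[0,0,0],8.5],[[-2.4,0,-1.6],[0,0,0],8.5],[[-2.4,0,-1.6],[0,0,0],8.5],[[-2.4,0,-1.6],[0,0,0],8.5]]'; python3 -m jog '[[[0,0,0],[0,0,0],8.5]]';python3 - <<'E'
from h import *
go((.4597,-.0725,.13),.19)
E
```

```text
time_s: 9.48
eef_pos: [0.4487, -0.0715, 0.1463]
eef_rot: [0.705, -0.701, -0.063, 0.085]
wrist_force: [1.0, -0.9, 0.5]
opening: 0.995
time_s: 9.57
eef_pos: [0.4448, -0.0733, 0.1448]
eef_rot: [0.706, -0.701, -0.061, 0.086]
wrist_force: [1.0, 0.3, -0.7]
opening: 0.997
shift cm [ 1.52  1.43 -0.24] turn [-0.011  0.018 -0.034] pos [ 0.4448 -0.0733  0.1448] F [ 1.   0.3 -0.7] open 0.997 t 9.57
```

```bash
python3 -m jog '[[[1.5,1.4,-0.2],[-0.011,0.018,-0.034],8.5],[[0,0,0],[0,0,0],8.5],[[0,0,0],[0,0,0],8.5]]';python3 - <<'E'
from h import *
go((.4597,-.0725,.03),.19)
E
```

```text
time_s: 9.82
eef_pos: [0.4567, -0.0725, 0.1283]
eef_rot: [0.705, -0.703, -0.064, 0.066]
wrist_force: [-0.0, 0.7, 0.3]
opening: 0.997
shift cm [ 0.32  9.83 -0.08] turn [-0.002 -0.005 -0.003] pos [ 0.4567 -0.0725  0.1283] F [-0.   0.7  0.3] open 0.997 t 9.82
```

```bash
python3 -m jog '[[[0.1,3,0],[0,0,0],8.5],[[0,3,0],[0,0,0],8.5],[[0,2,0],[0,0,0],8.5],[[0,0.5,0],[0,0,0],8.5],[[0,0,0],[0,0,0],8.5]]';python3 - <<'E'
from h import *
go((.4597,-.0725,.029),.19)
E
```

```text
time_s: 10.23
eef_pos: [0.4586, -0.0705, 0.0424]
eef_rot: [0.705, -0.703, -0.065, 0.069]
wrist_force: [0.3, 0.1, -0.2]
opening: 0.995
shift cm [ 0.07  1.34 -0.22] turn [-0.003  0.001 -0.005] pos [ 0.4586 -0.0705  0.0424] F [ 0.3  0.1 -0.2] open 0.995 t 10.23
```

```bash
python3 -m jog '[[[0.1,1.2,-0.2],[0,0,-0.005],8.5],[[0,0.3,0],[0,0,0],8.5],[[0,0,0],[0,0,0],8.5]]';python3 - <<'E'
from h import *
go((.4597,-.0725,.029),.19)
E
```

```text
time_s: 10.48
eef_pos: [0.4612, -0.0717, 0.0293]
eef_rot: [0.705, -0.703, -0.068, 0.069]
wrist_force: [0.0, 0.6, 0.4]
opening: 1.002
shift cm [-0.17  0.03 -0.05] turn [-0.003  0.004 -0.   ] pos [ 0.4612 -0.0717  0.0293] F [0.  0.6 0.4] open 1.002 t 10.48
```

Good; grip, then lift.

```bash
python3 -m jog '[[[-0.15,0,0],[0,0,0],4.5],[[0,0,0],[0,0,0],4.5],[[0,0,0],[0,0,0],3.5],[[0,0,0],[0,0,0],2.5],[[0,0,0],[0,0,0],2.5],[[0,0,0],[0,0,0],2.5],[[0,0,0],[0,0,0],2.5],[[0,0,0],[0,0,0],2.5],[[0,0,0],[0,0,0],2.5],[[0,0,0],[0,0,0],2.5]]';python3 - <<'E'
from h import *
go((.4597,-.0725,.029),.19)
E
python3 -m jog '[[[0,-1.0,0],[0,0,0],2.5],[[0,-2.5,0],[0,0,0],2.5],[[0,-3.5,0],[0,0,0],2.5],[[0,-3.5,0],[0,0,0],2.5],[[0,0,0],[0,0,0],2.5],[[0,0,0],[0,0,0],2.5]]';python3 - <<'E'
from h import *
go((.6498,.0529,.15),-.068)
E
```

```text
time_s: 11.32
eef_pos: [0.4621, -0.0726, 0.0339]
eef_rot: [-0.704, 0.704, 0.07, -0.067]
wrist_force: [-0.0, 0.7, -1.4]
opening: 0.399
shift cm [-0.23  0.49  0.06] turn [0.001 0.005 0.004] pos [ 0.4621 -0.0726  0.0339] F [-0.   0.7 -1.4] open 0.399 t 11.32
time_s: 11.82
eef_pos: [0.4593, -0.0717, 0.144]
eef_rot: [0.705, -0.703, -0.068, 0.069]
wrist_force: [0.3, -0.4, -3.2]
opening: 0.396
shift cm [21.1  -0.6   8.55] turn [-0.003  0.263 -0.001] pos [ 0.4593 -0.0717  0.144 ] F [ 0.3 -0.4 -3.2] open 0.396 t 11.82
```

```bash
python3 -m jog '[[[1.2,0,0.5],[0,0,0],2.5],[[2,0,0.8],[0,0,0],2.5],[[2.7,0,1.1],[0,0,0],2.5],[[2.7,0,1.1],[0,0,0],2.5],[[2.7,0,1.1],[0,0,0],2.5],[[2.7,0,1.1],[0,0,0],2.5],[[2.7,0,1.1],[0,0,0],2.5],[[2,0,0.8],[0,0,0],2.5],[[1.2,0,0.5],[0,0.085,0],2.5],[[0,0,0],[0,0.085,0],2.5],[[0,0,0],[0,0.085,0],2.5],[[0,0,0],[0,0,0],2.5]]'
python3 - <<'E'
from h import *
go((.6498,.0525,.09),-.068)
E
```

```text
time_s: 12.82
eef_pos: [0.6457, 0.0613, 0.1266]
eef_rot: [0.709, -0.704, 0.033, -0.019]
wrist_force: [0.1, -0.1, -1.8]
opening: 0.398
shift cm [ 0.54  3.65 -0.87] turn [-0.006 -0.006 -0.02 ] pos [0.6457 0.0613 0.1266] F [ 0.1 -0.1 -1.8] open 0.398 t 12.82
```

```bash
python3 -m jog '[[[0.5,2,-0.8],[-0.006,-0.006,-0.02],2.5],[[0,1.5,0],[0,0,0],2.5],[[0,0,0],[0,0,0],2.5]]'
python3 - <<'E'
from h import *
go((.6498,.0525,.03),-.068)
E
```

```text
time_s: 13.07
eef_pos: [0.6495, 0.0552, 0.087]
eef_rot: [0.707, -0.707, 0.022, -0.02]
wrist_force: [-1.4, 0.2, -2.7]
opening: 0.399
shift cm [ 0.07  5.7  -0.27] turn [-0.     0.009 -0.003] pos [0.6495 0.0552 0.087 ] F [-1.4  0.2 -2.7] open 0.399 t 13.07
```

```bash
python3 -m jog '[[[0,2.5,-0.25],[0,0.009,0],2.5],[[0,2,0],[0,0,0],2.5],[[0,0.5,0],[0,0,0],2.5],[[0,0,0],[0,0,0],2.5]]'
python3 - <<'E'
from h import *
go((.6498,.0525,.024),-.068)
E
```

```text
time_s: 13.4
eef_pos: [0.6485, 0.0539, 0.0341]
eef_rot: [0.707, -0.706, 0.024, -0.02]
wrist_force: [-1.1, -1.0, -1.3]
opening: 0.4
shift cm [ 0.14  1.01 -0.14] turn [-0.001  0.006 -0.006] pos [0.6485 0.0539 0.0341] F [-1.1 -1.  -1.3] open 0.4 t 13.4
```

```bash
python3 -m jog '[[[0.1,0.8,-0.1],[0,0.006,-0.006],2.5],[[0,0,0],[0,0,0],2.5],[[0,0,0],[0,0,0],2.5]]'
python3 - <<'E'
from h import *
go((.6498,.0525,.024),-.068)
E
```

```text
time_s: 13.65
eef_pos: [0.6505, 0.0531, 0.0273]
eef_rot: [0.707, -0.706, 0.023, -0.024]
wrist_force: [-0.1, 0.3, -0.6]
opening: 0.404
shift cm [-0.07  0.33 -0.06] turn [-0.001  0.002  0.002] pos [0.6505 0.0531 0.0273] F [-0.1  0.3 -0.6] open 0.404 t 13.65
```

```bash
python3 -m jog '[[[0,0.3,0],[0,0,0],2.5],[[0,0.2,0],[0,0,0],2.5],[[0,0,0],[0,0,0],2.5]]'
python3 - <<'E'
from h import *
go((.6498,.0525,.024),-.068)
E
```

```text
time_s: 13.9
eef_pos: [0.6522, 0.053, 0.0265]
eef_rot: [0.707, -0.707, 0.021, -0.025]
wrist_force: [-0.1, 0.0, -0.4]
opening: 0.404
shift cm [-0.24  0.25 -0.07] turn [-0.001  0.002  0.005] pos [0.6522 0.053  0.0265] F [-0.1  0.  -0.4] open 0.404 t 13.9
```

```bash
python3 -m jog '[[[-0.2,0.5,0],[0,0,0],2.5],[[0,0.3,0],[0,0,0],2.5],[[0,0,0],[0,0,0],2.5]]'
python3 - <<'E'
from h import *
go((.6498,.0525,.024),-.068)
E
```

```text
time_s: 14.15
eef_pos: [0.6543, 0.053, 0.0269]
eef_rot: [-0.707, 0.707, -0.018, 0.028]
wrist_force: [-0.6, 0.1, -3.0]
opening: 0.401
shift cm [-0.45  0.28 -0.07] turn [-0.     0.003  0.013] pos [0.6543 0.053  0.0269] F [-0.6  0.1 -3. ] open 0.401 t 14.15
```

```bash
python3 -m jog '[[[-0.45,0.2,0],[0,0,0.013],2.5],[[0,0,0],[0,0,0],2.5],[[0,0,0],[0,0,0],2.5]]'
python3 - <<'E'
from h import *
go((.6498,.0525,.024),-.068)
c=imaging.camera("side")
cv2.imwrite("pics/s5.png",cv2.resize(c["frame"][140:245,270:410,::-1],(800,600),interpolation=2))
E
```

```text
time_s: 14.4
eef_pos: [0.6506, 0.0532, 0.0257]
eef_rot: [0.707, -0.707, 0.022, -0.024]
wrist_force: [0.3, 0.3, -0.9]
opening: 0.405
shift cm [-0.07  0.17 -0.07] turn [-0.     0.003  0.002] pos [0.6506 0.0532 0.0257] F [ 0.3  0.3 -0.9] open 0.405 t 14.4
```

View pics/s5.png

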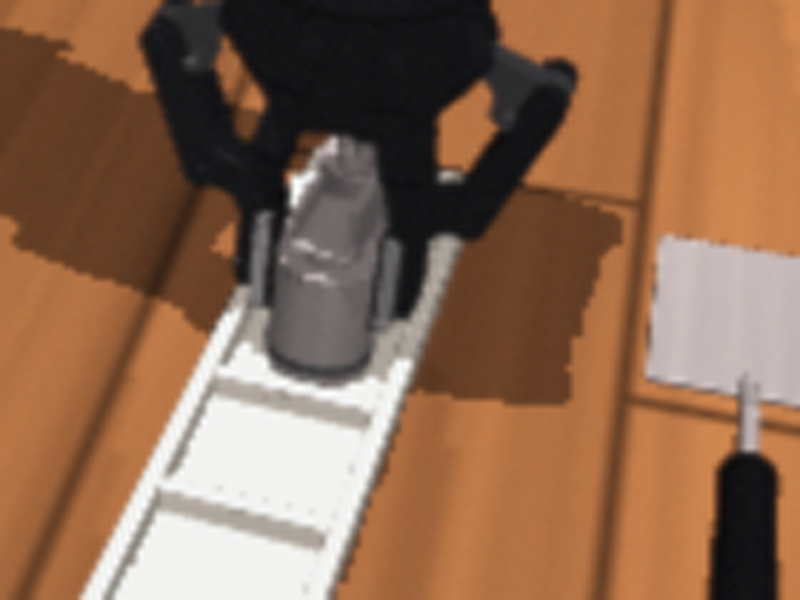

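```bash
python3 -m jog '[[[-0.1,0.5,0],[0,0,0],2.5],[[-0.1,0.4,0],[0,0,0],2.5],[[0,0.3,0],[0,0,0],2.5]]'
python3 - <<'E'
from h import *
go((.6498,.0525,.022),-.068)
E
```

```text
time_s: 14.7
eef_pos: [0.6506, 0.0532, 0.0254]
eef_rot: [-0.706, 0.707, -0.021, 0.024]
wrist_force: [-9.0, 0.6, 13.5]
opening: 0.402
shift cm [-0.08  0.34 -0.08] turn [0.001 0.005 0.003] pos [0.6506 0.0532 0.0254] F [-9.   0.6 13.5] open 0.402 t 14.7
```

```bash
python3 -m jog '[[[0,-0.1,0],[0,0,0],2.5],[[0,0,0],[0,0,0],4.5],[[0,0,0],[0,0,0],5],[[0,0,0],[0,0,0],6],[[0,0,0],[0,0,0],8],[[0,0,0],[0,0,0],8.5],[[0,0,0],[0,0,0],8.5],[[0,0,0],[0,0,0],8.5],[[0,0,0],[0,0,0],8.5]]'; python3 -m jog '[[[0,-1.5,0],[0,0,0],8.5],[[0,-3.5,0],[0,0,0],8.5],[[0,-4,0],[0,0,0],8.5],[[0,-4,0],[0,0,0],8.5],[[0,0,0],[0,-0.086,0],8.5],[[0,0,0],[0,-0.086,0],8.5],[[0,0,0],[0,-0.086,0],8.5],[[0,0,0],[0,0,0],8.5]]'
python3 - <<'E'
from h import *
go((.447,-.014,.14),.19)
d=imaging.camera("wrist"); np.savez("pics/w6.npz",**d)
P=wcloud(d); z=P[...,2]
for n,D in dict(c=(.6505,.054),b=(.654,.115)).items():
    m=(np.linalg.norm(P[...,:2]-np.array(D),axis=-1)<.03)&(z>.025)&(z<.049)
    print(n,cv2.minEnclosingCircle(P[m][:,:2].astype(np.float32)),m.sum(),np.nanmax(z[(np.linalg.norm(P[...,:2]-np.array(D),axis=-1)<.02)&(z<.1)]))
E
```

```text
time_s: 15.45
eef_pos: [0.6508, 0.0531, 0.0255]
eef_rot: [-0.706, 0.707, -0.021, 0.024]
wrist_force: [0.4, -1.0, -0.2]
opening: 0.995
time_s: 16.12
eef_pos: [0.6505, 0.0533, 0.1698]
eef_rot: [-0.703, 0.704, 0.075, -0.07]
wrist_force: [-0.6, -0.6, -0.5]
opening: 0.993
shift cm [-21.31   2.86  -2.43] turn [0.003 0.015 0.006] pos [0.6505 0.0533 0.1698] F [-0.6 -0.6 -0.5] open 0.993 t 16.12
c ((0.6501910090446472, 0.052909962832927704), 0.01796419359743595) 330 0.07845504497491285
b ((0.6534034609794617, 0.1156596839427948), 0.01796904020011425) 251 0.07854625077267366
```

```bash
python3 -m jog '[[[-2,0.3,-0.2],[0,0.015,0.006],8.5],[[-2.7,0.3,-0.3],[0,0,0],8.5],[[-2.7,0.3,-0.3],[0,0,0],8.5],[[-2.7,0.3,-0.3],[0,0,0],8.5],[[-2.7,0.3,-0.3],[0,0,0],8.5],[[-2.7,0.3,-0.3],[0,0,0],8.5],[[-2.7,0.3,-0.3],[0,0,0],8.5],[[-2,0.3,-0.3],[0,0,0],8.5],[[-1,0.3,-0.1],[0,0,0],8.5],[[0,0,0],[0,0,0],8.5],[[0,0,0],[0,0,0],8.5]]';python3 - <<'E'
from h import *
go((.447,-.014,.13),.19)
E
```

```text
time_s: 17.08
eef_pos: [0.436, -0.0084, 0.1426]
eef_rot: [-0.704, 0.706, 0.054, -0.053]
wrist_force: [1.1, -0.1, 0.9]
opening: 0.99
shift cm [ 1.    1.26 -0.72] turn [ 0.002 -0.038  0.001] pos [ 0.436  -0.0084  0.1426] F [ 1.1 -0.1  0.9] open 0.99 t 17.08
```

```bash
python3 -m jog '[[[1.0,1.2,-0.7],[0,-0.038,0],8.5],[[0,0,0],[0,0,0],8.5],[[0.2,2,0],[0,0,0],8.5],[[0.1,2,0],[0,0,0],8.5],[[0,0,0],[0,0,0],8.5],[[0,0,0],[0,0,0],8.5]]';python3 - <<'E'
from h import *
go((.447,-.014,.029),.19)
E
```

```text
time_s: 17.58
eef_pos: [0.4565, -0.0132, 0.0934]
eef_rot: [-0.703, 0.706, 0.067, -0.062]
wrist_force: [-0.3, 1.1, 0.8]
opening: 0.998
shift cm [-1.    6.43  0.12] turn [ 0.005 -0.008  0.007] pos [ 0.4565 -0.0132  0.0934] F [-0.3  1.1  0.8] open 0.998 t 17.58
```

```bash
python3 -m jog '[[[-1.0,2,0.1],[0.005,-0.008,0.007],8.5],[[0,2,0],[0,0,0],8.5],[[0,1.2,0],[0,0,0],8.5],[[0,0,0],[0,0,0],8.5],[[0,0,0],[0,0,0],8.5]]';python3 - <<'E'
from h import *
go((.447,-.014,.028),.19)
E
```

```text
time_s: 18.0
eef_pos: [0.4517, -0.0142, 0.046]
eef_rot: [-0.703, 0.705, 0.069, -0.064]
wrist_force: [1.1, -0.4, 0.4]
opening: 0.993
shift cm [-0.47  1.8   0.11] turn [ 0.003 -0.002  0.007] pos [ 0.4517 -0.0142  0.046 ] F [ 1.1 -0.4  0.4] open 0.993 t 18.0
```

```bash
python3 -m jog '[[[-0.5,1.4,0.1],[0,0,0.007],8.5],[[-0.1,0.6,0],[0,0,0],8.5],[[0,0,0],[0,0,0],8.5]]';python3 - <<'E'
from h import *
go((.447,-.014,.028),.19)
E
```

```text
time_s: 18.25
eef_pos: [0.4494, -0.015, 0.0298]
eef_rot: [-0.702, 0.706, 0.068, -0.064]
wrist_force: [-0.3, 0.4, -0.6]
opening: 0.993
shift cm [-0.22  0.18  0.15] turn [ 0.006 -0.002  0.006] pos [ 0.4494 -0.015   0.0298] F [-0.3  0.4 -0.6] open 0.993 t 18.25
```

```bash
python3 -m jog '[[[-0.25,0.2,0.15],[0.006,0,0.006],8.5],[[0,0,0],[0,0,0],4.5],[[0,0,0],[0,0,0],4.5],[[0,0,0],[0,0,0],3.5],[[0,0,0],[0,0,0],2.5],[[0,0,0],[0,0,0],2.5],[[0,0,0],[0,0,0],2.5],[[0,0,0],[0,0,0],2.5],[[0,0,0],[0,0,0],2.5],[[0,0,0],[0,0,0],2.5],[[0,0,0],[0,0,0],2.5]]';python3 - <<'E'
from h import *
go((.447,-.014,.029),.19)
E
python3 -m jog '[[[0,-1.0,0],[0,0,0],2.5],[[0,-2.5,0],[0,0,0],2.5],[[0,-3.5,0],[0,0,0],2.5],[[0,-3.5,0],[0,0,0],2.5],[[0,0,0],[0,0,0],2.5],[[0,0,0],[0,0,0],2.5]]';python3 - <<'E'
from h import *
go((.6456,-.009,.15),-.068)
E
```

```text
time_s: 19.17
eef_pos: [0.4496, -0.0146, 0.0317]
eef_rot: [-0.704, 0.704, 0.068, -0.065]
wrist_force: [-0.7, -0.3, -0.3]
opening: 0.394
shift cm [-0.24  0.27  0.11] turn [ 0.002 -0.002  0.005] pos [ 0.4496 -0.0146  0.0317] F [-0.7 -0.3 -0.3] open 0.394 t 19.17
time_s: 19.67
eef_pos: [0.4467, -0.0139, 0.1421]
eef_rot: [0.704, -0.704, -0.066, 0.066]
wrist_force: [0.0, 0.7, -1.6]
opening: 0.404
shift cm [19.63 -0.81 -3.23] turn [-0.001  0.255 -0.001] pos [ 0.4467 -0.0139  0.1421] F [ 0.   0.7 -1.6] open 0.404 t 19.67
```

```bash
python3 -m jog '[[[1.2,0,-0.3],[0,0,0],2.5],[[2,0,-0.4],[0,0,0],2.5],[[2.5,0,-0.4],[0,0,0],2.5],[[2.5,0,-0.5],[0,0,0],2.5],[[2.5,0,-0.5],[0,0,0],2.5],[[2.5,0,-0.5],[0,0,0],2.5],[[2.3,0,-0.5],[0,0,0],2.5],[[2,0,-0.3],[0,0,0],2.5],[[1.2,0,-0.3],[0,0.085,0],2.5],[[0,0,0],[0,0.085,0],2.5],[[0,0,0],[0,0.085,0],2.5],[[0,0,0],[0,0,0],2.5]]'
python3 - <<'E'
from h import *
go((.6456,-.009,.09),-.068)
E
```

```text
time_s: 20.67
eef_pos: [0.6405, -0.0136, 0.131]
eef_rot: [0.708, -0.705, 0.033, -0.023]
wrist_force: [-0.4, -0.3, -1.0]
opening: 0.403
shift cm [0.53 4.09 0.49] turn [-0.003 -0.011 -0.015] pos [ 0.6405 -0.0136  0.131 ] F [-0.4 -0.3 -1. ] open 0.403 t 20.67
```

```bash
python3 -m jog '[[[0.5,2,0.5],[-0.003,-0.011,-0.015],2.5],[[0,2,0],[0,0,0],2.5],[[0,2,0],[0,0,0],2.5],[[0,0,0],[0,0,0],2.5]]'
python3 - <<'E'
from h import *
go((.6456,-.009,.035),-.068)
E
```

```text
time_s: 21.0
eef_pos: [0.6447, -0.0087, 0.0673]
eef_rot: [-0.707, 0.707, -0.02, 0.02]
wrist_force: [-1.0, 0.7, -1.6]
opening: 0.404
shift cm [ 0.09  3.23 -0.02] turn [ 0.     0.011 -0.001] pos [ 0.6447 -0.0087  0.0673] F [-1.   0.7 -1.6] open 0.404 t 21.0
```

```bash
python3 -m jog '[[[0,2,0],[0,0.011,0],2.5],[[0,1.5,0],[0,0,0],2.5],[[0,0,0],[0,0,0],2.5],[[0,0,0],[0,0,0],2.5]]'
python3 - <<'E'
from h import *
go((.6456,-.009,.023),-.068)
E
```

```text
time_s: 21.33
eef_pos: [0.6435, -0.0085, 0.0309]
eef_rot: [0.707, -0.707, 0.023, -0.02]
wrist_force: [-0.2, -0.7, -0.9]
opening: 0.401
shift cm [ 0.22  0.79 -0.04] turn [-0.     0.006 -0.004] pos [ 0.6435 -0.0085  0.0309] F [-0.2 -0.7 -0.9] open 0.401 t 21.33
```

```bash
python3 -m jog '[[[0.15,0.5,0],[0,0.006,0],2.5],[[0,0.3,0],[0,0,0],2.5],[[0,0.3,0],[0,0,0],2.5]]'
python3 - <<'E'
from h import *
go((.6456,-.009,.023),-.068)
E
```

```text
time_s: 21.58
eef_pos: [0.6469, -0.009, 0.0235]
eef_rot: [-0.707, 0.707, -0.024, 0.023]
wrist_force: [-14.1, 1.1, 27.7]
opening: 0.399
shift cm [-0.13  0.05 -0.01] turn [ 0.     0.001 -0.001] pos [ 0.6469 -0.009   0.0235] F [-14.1   1.1  27.7] open 0.399 t 21.58
```

```bash
python3 -m jog '[[[0,-0.15,0],[0,0,0],2.5],[[0,0,0],[0,0,0],4.5],[[0,0,0],[0,0,0],5],[[0,0,0],[0,0,0],6],[[0,0,0],[0,0,0],8],[[0,0,0],[0,0,0],8.5],[[0,0,0],[0,0,0],8.5],[[0,0,0],[0,0,0],8.5],[[0,0,0],[0,0,0],8.5]]'; python3 -m jog '[[[0,-1.5,0],[0,0,0],8.5],[[0,-3.5,0],[0,0,0],8.5],[[0,-4,0],[0,0,0],8.5],[[0,-4,0],[0,0,0],8.5],[[0,0,0],[0,-0.086,0],8.5],[[0,0,0],[0,-0.086,0],8.5],[[0,0,0],[0,-0.086,0],8.5],[[0,0,0],[0,0,0],8.5]]'
python3 - <<'E'
from h import *
go((.438,.0463,.13),.19)
d=imaging.camera("wrist"); np.savez("pics/w7.npz",**d)
cv2.imwrite("pics/w7.png",cv2.resize(d["frame"][...,::-1],(800,600)))
P=wcloud(d); z=P[...,2]
for n,D in dict(a=(.646,-.009),c=(.6505,.054)).items():
    m=(np.linalg.norm(P[...,:2]-np.array(D),axis=-1)<.03)&(z>.025)&(z<.049)
    print(n,cv2.minEnclosingCircle(P[m][:,:2].astype(np.float32)),m.sum(),np.nanmax(z[(np.linalg.norm(P[...,:2]-np.array(D),axis=-1)<.02)&(z<.1)]))
E
```

```text
time_s: 22.33
eef_pos: [0.65, -0.0096, 0.029]
eef_rot: [-0.706, 0.707, -0.021, 0.025]
wrist_force: [-0.2, 0.1, 0.2]
opening: 0.996
time_s: 23.0
eef_pos: [0.649, -0.0092, 0.1728]
eef_rot: [-0.702, 0.704, 0.074, -0.069]
wrist_force: [-0.3, -0.1, 0.3]
opening: 0.996
shift cm [-19.58   4.1    9.71] turn [0.003 0.013 0.008] pos [ 0.649  -0.0092  0.1728] F [-0.3 -0.1  0.3] open 0.996 t 23.0
a ((0.6473777890205383, -0.008795762434601784), 0.01809932291507721) 230 0.07989839574826127
c ((0.6504610776901245, 0.052220419049263), 0.01803160086274147) 165 0.07838789606165746
```

View pics/w7.png

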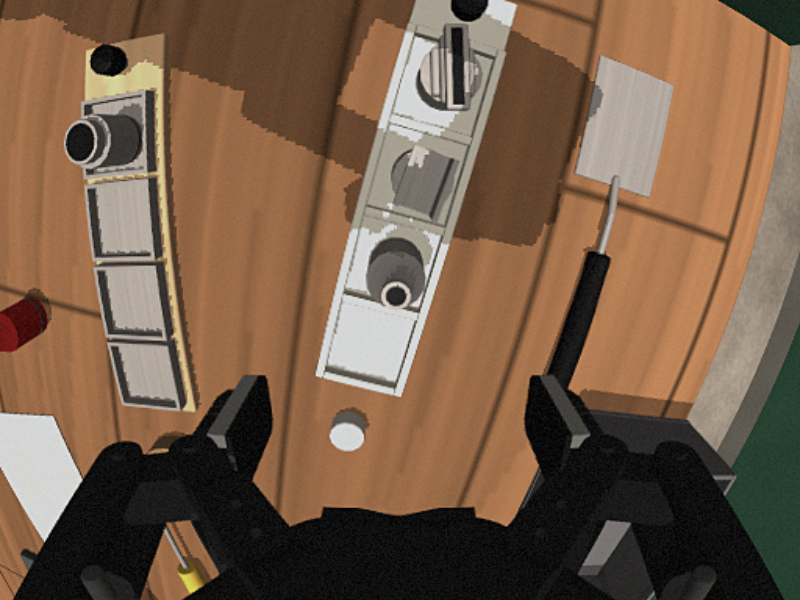

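```bash
python3 -m jog '[[[-1.5,0.3,0.7],[0,0.013,0.006],8.5],[[-2.4,0.3,1.2],[0,0,0],8.5],[[-2.4,0.3,1.2],[0,0,0],8.5],[[-2.4,0.3,1.2],[0,0,0],8.5],[[-2.4,0.3,1.2],[0,0,0],8.5],[[-2.4,0.3,1.2],[0,0,0],8.5],[[-2.4,0.3,1.2],[0,0,0],8.5],[[-2,0.3,1],[0,0,0],8.5],[[-1,0.3,0.5],[0,0,0],8.5],[[0,0,0],[0,0,0],8.5],[[0,0,0],[0,0,0],8.5]]';python3 - <<'E'
from h import *
go((.438,.0463,.12),.19)
c=imaging.camera("wrist"); P=wcloud(c); z=P[...,2]
m=(np.linalg.norm(P[...,:2]-np.array([.438,.0463]),axis=-1)<.028)&(z>.035)&(z<.072); X=P[m]
for lo,hi in ((.035,.057),(.058,.072)):
    Y=X[(X[:,2]>lo)&(X[:,2]<hi)][:,:2]; print(cv2.minEnclosingCircle(Y.astype(np.float32)),len(Y))
E
```

```text
time_s: 23.97
eef_pos: [0.4362, 0.0527, 0.1443]
eef_rot: [-0.704, 0.706, 0.053, -0.052]
wrist_force: [-0.1, -0.3, -0.3]
opening: 0.995
shift cm [ 0.08  2.43 -0.65] turn [ 0.004 -0.04   0.001] pos [0.4362 0.0527 0.1443] F [-0.1 -0.3 -0.3] open 0.995 t 23.97
((0.4372859597206116, 0.04584839195013046), 0.017913322895765305) 575
((0.43711429834365845, 0.045437633991241455), 0.014775987714529037) 1020
```

```bash
python3 -m jog '[[[0.1,2.4,-0.7],[0.004,-0.04,0],8.5],[[0,1,0],[0,0,0],8.5],[[0,2,0],[0,0,0],8.5],[[-0.1,2,0],[0,0,0],8.5],[[0,0,0],[0,0,0],8.5],[[0,0,0],[0,0,0],8.5]]';python3 - <<'E'
from h import *
go((.4373,.046,.028),.19)
E
```

```text
time_s: 24.52
eef_pos: [0.4458, 0.0433, 0.0711]
eef_rot: [-0.704, 0.705, 0.067, -0.061]
wrist_force: [0.9, -0.3, 1.1]
opening: 0.994
shift cm [-0.82  4.3   0.42] turn [ 0.002 -0.01   0.008] pos [0.4458 0.0433 0.0711] F [ 0.9 -0.3  1.1] open 0.994 t 24.52
```

```bash
python3 -m jog '[[[-0.9,1.2,0.4],[0,-0.01,0.008],8.5],[[-0.1,1.2,0],[0,0,0],8.5],[[-0.1,1,0],[0,0,0],8.5],[[0,0,0],[0,0,0],8.5]]';python3 - <<'E'
from h import *
go((.4373,.046,.028),.19)
E
```

```text
time_s: 24.85
eef_pos: [0.4361, 0.0451, 0.0376]
eef_rot: [-0.703, 0.705, 0.068, -0.066]
wrist_force: [-0.7, 0.3, 1.1]
opening: 0.999
shift cm [0.13 0.96 0.06] turn [ 0.004 -0.001  0.003] pos [0.4361 0.0451 0.0376] F [-0.7  0.3  1.1] open 0.999 t 24.85
```

```bash
python3 -m jog '[[[0.1,0.9,0],[0.004,0,0.003],8.5],[[0,0.3,0],[0,0,0],8.5],[[0,0,0],[0,0,0],4.5],[[0,0,0],[0,0,0],4.5],[[0,0,0],[0,0,0],3.5],[[0,0,0],[0,0,0],2.5],[[0,0,0],[0,0,0],2.5],[[0,0,0],[0,0,0],2.5],[[0,0,0],[0,0,0],2.5],[[0,0,0],[0,0,0],2.5],[[0,0,0],[0,0,0],2.5],[[0,0,0],[0,0,0],2.5]]';python3 - <<'E'
from h import *
go((.4373,.046,.029),.19)
E
python3 -m jog '[[[0,-1.0,0],[0,0,0],2.5],[[0,-2.5,0],[0,0,0],2.5],[[0,-3.5,0],[0,0,0],2.5],[[0,-3.5,0],[0,0,0],2.5],[[0,-2,0],[0,0,0],2.5],[[0,0,0],[0,0,0],2.5],[[0,0,0],[0,0,0],2.5]]';python3 - <<'E'
from h import *
go((.6414,-.0708,.15),-.068)
E
```

```text
time_s: 25.85
eef_pos: [0.4388, 0.0455, 0.0284]
eef_rot: [-0.704, 0.704, 0.068, -0.066]
wrist_force: [0.2, 0.3, -1.3]
opening: 0.403
shift cm [-0.14 -0.06  0.08] turn [ 0.001 -0.     0.004] pos [0.4388 0.0455 0.0284] F [ 0.2  0.3 -1.3] open 0.403 t 25.85
time_s: 26.43
eef_pos: [0.4359, 0.0459, 0.1608]
eef_rot: [0.704, -0.704, -0.067, 0.067]
wrist_force: [-0.6, -0.5, -0.9]
opening: 0.406
shift cm [ 17.98   1.06 -15.33] turn [-0.     0.258 -0.001] pos [0.4359 0.0459 0.1608] F [-0.6 -0.5 -0.9] open 0.406 t 26.43
```

```bash
python3 -m jog '[[[1.2,0,-1],[0,0,0],2.5],[[2,0,-1.7],[0,0,0],2.5],[[2.3,0,-2],[0,0,0],2.5],[[2.3,0,-2],[0,0,0],2.5],[[2.3,0,-2],[0,0,0],2.5],[[2.3,0,-2],[0,0,0],2.5],[[2.3,0,-2],[0,0,0],2.5],[[2,0,-1.7],[0,0,0],2.5],[[1.2,0,-1],[0,0.085,0],2.5],[[0,0,0],[0,0.085,0],2.5],[[0,0,0],[0,0.085,0],2.5],[[0,0,0],[0,0,0],2.5]]'
python3 - <<'E'
from h import *
go((.6414,-.0708,.08),-.068)
E
```

```text
time_s: 27.43
eef_pos: [0.6396, -0.0751, 0.1383]
eef_rot: [0.709, -0.704, 0.037, -0.017]
wrist_force: [-0.6, -0.1, -1.3]
opening: 0.406
shift cm [0.31 5.82 0.41] turn [-0.006 -0.008 -0.028] pos [ 0.6396 -0.0751  0.1383] F [-0.6 -0.1 -1.3] open 0.406 t 27.43
```

```bash
python3 -m jog '[[[0.3,2,0.4],[-0.006,-0.008,-0.028],2.5],[[0,2,0],[0,0,0],2.5],[[0,2,0],[0,0,0],2.5],[[0,0,0],[0,0,0],2.5]]'
python3 - <<'E'
from h import *
go((.6414,-.0708,.03),-.068)
E
```

```text
time_s: 27.77
eef_pos: [0.6398, -0.0704, 0.0719]
eef_rot: [0.707, -0.706, 0.022, -0.019]
wrist_force: [-1.4, 0.3, -0.7]
opening: 0.401
shift cm [ 0.18  4.19 -0.04] turn [-0.001  0.01  -0.004] pos [ 0.6398 -0.0704  0.0719] F [-1.4  0.3 -0.7] open 0.401 t 27.77
```

```bash
python3 -m jog '[[[0.1,2,0],[0,0.01,-0.004],2.5],[[0,1.8,0],[0,0,0],2.5],[[0,0.4,0],[0,0,0],2.5],[[0,0,0],[0,0,0],2.5]]'
python3 - <<'E'
from h import *
go((.6414,-.0708,.021),-.068)
E
```

```text
time_s: 28.1
eef_pos: [0.6386, -0.0693, 0.0275]
eef_rot: [0.708, -0.706, 0.023, -0.02]
wrist_force: [0.3, 0.1, -0.8]
opening: 0.405
shift cm [ 0.29  0.65 -0.14] turn [-0.002  0.008 -0.005] pos [ 0.6386 -0.0693  0.0275] F [ 0.3  0.1 -0.8] open 0.405 t 28.1
```

```bash
python3 -m jog '[[[0.2,0.5,-0.1],[0,0.008,-0.005],2.5],[[0,0.2,0],[0,0,0],2.5],[[0,0.2,0],[0,0,0],2.5]]'
python3 - <<'E'
from h import *
go((.6414,-.0708,.021),-.068)
E
```

```text
time_s: 28.35
eef_pos: [0.6421, -0.0707, 0.0208]
eef_rot: [0.707, -0.706, 0.022, -0.025]
wrist_force: [0.6, 0.0, -0.4]
opening: 0.407
shift cm [-0.07 -0.02 -0.01] turn [-0.002  0.001  0.003] pos [ 0.6421 -0.0707  0.0208] F [ 0.6  0.  -0.4] open 0.407 t 28.35
```

```bash
python3 -m jog '[[[-0.05,0.2,0],[0,0,0],2.5],[[0,0.2,0],[0,0,0],2.5]]'
python3 - <<'E'
from h import *
go((.6414,-.0708,.021),-.068)
E
```

```text
time_s: 28.52
eef_pos: [0.6424, -0.0709, 0.0196]
eef_rot: [0.707, -0.706, 0.022, -0.025]
wrist_force: [-10.8, 2.9, 20.4]
opening: 0.402
shift cm [-0.1  -0.14 -0.  ] turn [-0.001  0.002  0.005] pos [ 0.6424 -0.0709  0.0196] F [-10.8   2.9  20.4] open 0.402 t 28.52
```

Contact; release, rise and retreat clear of the view.

```bash
python3 -m jog '[[[0,-0.15,0],[0,0,0],2.5],[[0,0,0],[0,0,0],4.5],[[0,0,0],[0,0,0],5],[[0,0,0],[0,0,0],6],[[0,0,0],[0,0,0],8],[[0,0,0],[0,0,0],8.5],[[0,0,0],[0,0,0],8.5],[[0,0,0],[0,0,0],8.5],[[0,0,0],[0,0,0],8.5]]'; python3 -m jog '[[[0,-1.5,0],[0,0,0],8.5],[[0,-3.5,0],[0,0,0],8.5],[[0,-4,0],[0,0,0],8.5],[[0,-4,0],[0,0,0],8.5],[[-3,-1,0],[0,0,0],8.5],[[-3,-1,0],[0,0,0],8.5],[[-3,-1,0],[0,0,0],8.5],[[-3,-1,0],[0,0,0],8.5],[[-3,-1,0],[0,0,0],8.5],[[-3,0,0],[0,0,0],8.5],[[-3,0,0],[0,0,0],8.5],[[0,0,0],[0,0,0],8.5]]'
python3 - <<'E'
from h import *
go((.45,-.07,.2),-.068)
c=imaging.camera("side"); cv2.imwrite("pics/s9.png",cv2.resize(c["frame"][130:280,260:400,::-1],(560,600),interpolation=2))
d=imaging.camera("top"); np.savez("pics/t9.npz",**d); P=cloud(d); z=P[...,2]
for n,D in dict(b=(.6535,.116),c=(.6505,.053),a=(.647,-.009),d=(.642,-.0705)).items():
    r=np.linalg.norm(P[...,:2]-np.array(D),axis=-1)
    m=(r<.03)&(z>.03)&(z<.06)
    if m.sum()>5: print(n,cv2.minEnclosingCircle(P[m][:,:2].astype(np.float32)),m.sum(),z[(r<.02)].max())
E
```

```text
time_s: 29.27
eef_pos: [0.6449, -0.0716, 0.0245]
eef_rot: [-0.707, 0.707, -0.02, 0.027]
wrist_force: [-0.3, 0.1, -0.1]
opening: 0.994
time_s: 30.27
eef_pos: [0.426, -0.0571, 0.221]
eef_rot: [-0.705, 0.708, -0.016, 0.03]
wrist_force: [-1.0, -0.0, -0.7]
opening: 0.991
shift cm [ 2.44  2.15 -1.13] turn [0.004 0.004 0.02 ] pos [ 0.426  -0.0571  0.221 ] F [-1.  -0.  -0.7] open 0.991 t 30.27
b ((0.654625654220581, 0.11820495873689651), 0.018329530954360962) 124 0.07981686881346492
c ((0.6509370803833008, 0.0548677071928978), 0.01937231235206127) 195 0.08026379161111048
a ((0.6494977474212646, -0.007089197635650635), 0.018673740327358246) 153 0.08194277039825691
d ((0.6436676383018494, -0.06912173330783844), 0.018735401332378387) 231 0.06189031391893059
```

View pics/s9.png

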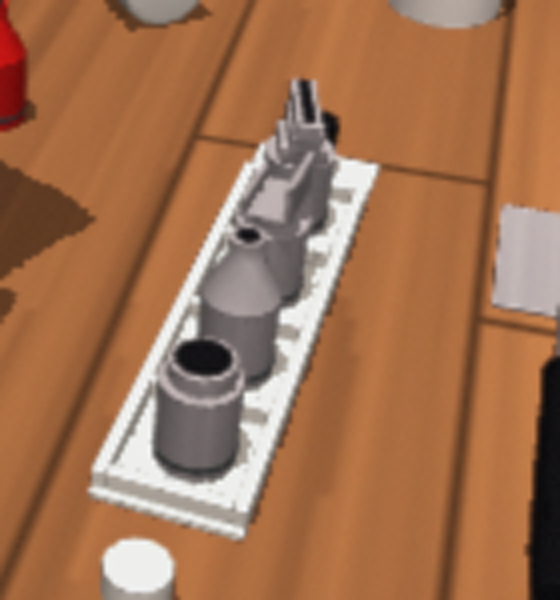

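```bash
python3 -m jog '[[[0,0,0],[0,0,0],8.5],[[0,0,0],[0,0,0],8.5],[[0,0,0],[0,0,0],8.5]]'; python3 -c "
from bench import ctrl
print(ctrl.hand_in())"
```

```text
time_s: 30.62
eef_pos: [0.4326, -0.059, 0.2241]
eef_rot: [-0.704, 0.709, -0.013, 0.033]
wrist_force: [0.8, -0.0, -0.3]
opening: 0.993
the job is handed in; nothing more can be done
None
```

All four nozzles are in the tray in reverse order, released and upright. From the tray's knob outward they stand b, c, a, d, and I handed the job in at 30.6 s.

- **Final check:** the last side picture shows each nozzle standing in its own compartment. In the top-camera depth their tops are at 80, 80, 82 and 62 mm (b, c, a, d), against 77, 78, 79 and 59 mm expected. That camera's depth read nozzles about 1.5 to 2 mm higher than the wrist camera's throughout.
- **Disagreements:** the top and wrist cameras differ by about 2 to 3 mm in position, well inside the roughly 9 mm clearance in a compartment. The tool also drifted by up to about a centimetre in x while descending, so I corrected it in small steps.
- **Forces:** the highest wrist force I read was about 31 N, when nozzle a touched the tray floor.

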